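# Break the vacuum in the degassing chamber

## Robot

A 6-joint arm with a two-finger parallel gripper is mounted at the origin on the work surface. World frame = base frame: x ahead of the robot, y to its left, z up, the work surface at z = 0. Lengths are in m, angles in rad, forces in N, time in s.
With the tool pointing down it reaches from about 0.275 to 0.725 m from the base axis. Payload 15.9 kg.
Tool frame: the origin (TCP) lies at the very end of the fingers, on their centre line; the grasp point (between the pads) lies 19 mm behind it; z points along the fingers, y is the line along which they close (so a half turn about z gives the same grasp; the last joint's range is limited). The gripper opens to 85 mm and grips with 20 to 120 N. Pads are 22 mm wide; open, the fingers measure 114 mm over their backs; the gripper's body (76 mm by 85 mm) begins 54 mm behind the grasp point. The pads swing forward as they close: fully open they stand 13 mm farther back than shut.
Start: joints at [-1.204, 0.213, -0.034, 1.323, 0, 1.571], TCP at [0.179, -0.467, 0.231] pointing down, gripper open.
Joint ranges: [-2.98, 2.98], [-0.74, 1.72], [-1.14, 1.35], [-2.1, 2.04], [-1.57, 1.44], [-3.14, 3.14]. Speed limits (rad/s): [1.89, 1.89, 2.39, 2.57, 3.14, 3.14].

## Interface

Orientations are given as a unit quaternion [x, y, z, w].
In Python, from cell import bot gives the robot as it stands. The module is installed in compiled form; this text tells all that it offers.
- The arm moves only by the tool carry_out, never from a script. Its argument "rows" is a list of rows, each a list of 2 entries, a list of its own where there are three numbers: the shift along the tool's x, y, z scaled (see below), then the turn, a rotation vector about the tool's x, y, z scaled (see below). A call has exactly 5 rows; each row shifts and turns the commanded pose from where the row before left it, along the tool's axes as they then stand; what a row does not reach is not made up. The controller multiplies each number of a shift by 50 mm and each number of a turn by 4 degrees. A row lasts 1/8 s, in which the tool goes at most 62.5 mm and 10.7 degrees, less where a joint would pass 70% of its speed; a pose out of reach is approached as far as the arm can. A call with a number of a shift or a turn outside -1 to 1 is refused whole. A call with a gripper value outside its range is refused whole. "grip" is the opening in per cent of the stroke, from 0 (shut) to 100 (fully open), set as the call begins (left out, the last holds). The fingers move at their own pace and stop on an object; "newtons" is the grip in N (left out, the last holds). Time passes only in rows, so rows that do not move let the fingers close, or fill a call up. It gives the time, the measured TCP pose, the force, the opening and the grip force at its end, in the units of the state.
- bot.sense(): the state, without advancing time (a new reading comes with each control period).
- bot.read_camera(name): name is "scene" or "side" or "wrist"; returns a dict with "image" (400x640x3 uint8, blue, green, red), "range_z" (400x640 float32, m along the optical axis (not along the pixel's ray), 0 where there is no reading), "mtx" (3x3 intrinsics, pixels), "k1" (the pictures are not rectified: a ray, as slopes to the right and down, at radius r is drawn at 1 + k1 r^2 times it, then the intrinsics apply), "world_from_camera" (4x4, takes a point from camera to world coordinates). Camera axes: x right, y up, looking along -z (the intrinsics and any distortion apply to the point x, -y, -z); pixel columns grow to the right and rows downward; lengths in m; the calibration is good to about 2 mm. A picture is of the moment at which its call begins.
- bot.close_job(): hands the job in; it is judged then, once.
The state is a dict: "time_s": time; "joint_pos": joint angles; "dq": joint speeds; "effort": joint torques, N m; "eef_pos": TCP position; "ee_rot": TCP orientation; "contact_force": force on the tool from outside, world axes, zero at the start; "moment": the same for the moment, N m; "finger_gap": opening from 0.0 (shut) to 1.0 (fully open); "finger_force": force on a finger pad.
Only numpy, scipy, OpenCV 4.12 (cv2) and the standard library are available. Lean on these libraries where they do the work, as an engineer would, in place of code of your own. Each camera call takes 0.05 s, during which the arm holds its last target. There are 200 camera calls.

## Task

The degassing has finished: let the chamber back up to air so its lid can come off later. With a fingertip, first push the red lever of the pump valve fully round until that valve is shut, and only then push the blue lever of the vent valve fully round until it is open. Push the levers gently, do not grip or force them, and leave the vial on the lid and the things standing round the chamber where they are.

Things in the scene. Friction and masses are not known exactly. Their poses are not given: they have to be found in the camera images.
- chamber: vacuum chamber: round steel pot 230 mm across, fixed to the bench, with a clear lid 260 mm across whose top face is 150 mm above the bench. Origin: centre of the pot's underside, on the bench; z up. A brass pipe, up to 30 mm thick, runs level over the lid along the chamber's y axis, its axis 176 mm above the bench: pump valve (red lever) on the +y side, vent valve (blue lever) on the -y side
- gauge_face (a point): centre of the white face of the upward-facing round vacuum gauge (54 mm across, top 220 mm above the bench) at the middle of the lid, between the two valves; its black needle returns to zero as the vent opens
- pump_stem (a point): fixed point on the vertical turning axis of the red lever, 206 mm above the bench (mid-height of the lever), 70 mm from the chamber's centre along its +y; axes as the chamber's. Quarter-turn ball valve: open with the lever along the pipe, shut with it across, a hard stop at each end. Beyond it a 12 mm steel tube runs outward and bends down to the bench 165 mm from the centre
- vent_stem (a point): fixed point on the vertical turning axis of the blue lever, 206 mm above the bench (mid-height of the lever), 70 mm from the chamber's centre along its -y; axes as the chamber's. The same kind of valve: open with the lever along the pipe, shut with it across. It ends in a copper-coloured filter 124 mm from the centre
- pump_lever_handle (a point): point on the red lever's sleeve, 55 mm out from its stem, at mid-height. The lever is a level bar turning about its stem; the sleeve is 15 mm wide, 9 mm thick, from 15 to 80 mm from the stem. The point's x axis points along the lever, stem to tip; z up. Under the sleeve 51 mm are free down to the lid, about 10 mm over the brass valve body, 19 mm over the tube
- pump_lever (a joint): turn of the red lever, rad: 0 = along its pipe, pointing away from the gauge (chamber +y), valve open; pi/2 = across the pipe, pointing to chamber +x, valve shut. It grows clockwise seen from above. Starts open or nearly so (up to 0.3). It stays where it is left; about 5 N at the handle point moves it
- vent_lever (a joint): turn of the blue lever, rad: 0 = across its pipe, pointing to chamber -x, valve shut; pi/2 = along its pipe, pointing away from the gauge (chamber -y), valve open. It grows anticlockwise seen from above. Starts shut or nearly so. It stays where it is left; about 5 N at the handle point moves it
- vent_lever_handle (a point): point on the blue lever's sleeve, 55 mm out from its stem, at the lever's mid-height; same form and sizes as the red lever. The point's x axis points along the lever, from stem to tip; z up
- vial: small amber vial with a white cap, 25 mm across, 45 mm high, standing loose on the clear lid in the quarter towards chamber -x, +y, which neither lever sweeps; origin at the centre of its underside; leave it
- reagent_bottle: clear glass bottle with orange cap, 66 mm across, 135 mm high, loose on the bench beside the chamber; origin at the centre of its underside; leave it
- tip_box: red pipette-tip box with pale lid, 84 x 120 x 85 mm high, loose on the bench beside the chamber; origin at the centre of its underside; leave it
- tube_rack: blue rack of small capped tubes, 75 x 125 x 56 mm high, loose on the bench beside the chamber; origin at the centre of its underside; leave it

How it is judged:
On the way, in this order (a step that is already met when the one before it is completed fails the run):
1. the pump valve is shut (red lever at least 1.45 rad round) while the vent is still shut (value of joint pump_lever above 1.45 rad and value of joint vent_lever below 0.25 rad), for 0.2 s.
2. the vent valve is open (blue lever at least 1.42 rad round) (value of joint vent_lever above 1.42 rad), for 0.2 s.
At the end, for the whole second after the job is handed in: the red lever stands across its pipe (1.45 rad or more of its quarter turn, valve shut) and the blue lever along its pipe (1.42 rad or more, valve open), both at rest; the vial is upright within 12 mm, and the bottle, tip box and rack within 15 mm, of where they began (value of joint pump_lever above 1.45 rad and value of joint vent_lever above 1.42 rad and velocity of joint pump_lever between -0.05 and 0.05 rad/s and velocity of joint vent_lever between -0.05 and 0.05 rad/s and distance of vial from where it was at the start of the episode below 0.012 m and angle between vial's own z axis and vertical below 0.15 rad and distance of each of reagent_bottle, tip_box, tube_rack from where it was at the start of the episode below 0.015 m); the robot touches nothing.
It fails at once if the vent is opened while the pump valve is not shut (value of joint vent_lever above 0.3 rad and value of joint pump_lever below 1.4 rad).
It fails at once if the levers, pipework, gauge or lid are gripped or forced (over 35 N from the robot) (contact force between any of the fingers, the arm and chamber above 35 N).
It fails at once if the vial is moved or tipped (distance of vial from where it was at the start of the episode above 0.015 m or angle between vial's own z axis and vertical above 0.4 rad).
It fails at once if a thing standing round the chamber is moved or lifted (distance of any of reagent_bottle, tip_box, tube_rack from where it was at the start of the episode above 0.02 m).
It also fails if it takes over 64 s, if anything falls off the work surface, if the arm or the gripper's body presses on something with over 40 N, if the wrist force passes 120 N, or if a joint passes its speed limit or range.

## Working session

There is one attempt and no reset: what is moved stays moved. The work goes in short steps, Python scripts to look and compute and a tool call to move; the robot and the scene stay as the last step left them, time stands still between calls to the robot, and variables do not carry over. Pictures are saved under pics/ and viewed, at most 10 in all, crops included, and the job is handed in when it is done.

Besides the shell and the picture viewer there is one more tool, called after "Call:" in YAML: its name, and indented under it one key for each argument. carry_out: Moves the arm, as the interface text tells. Shifts and turns lie within -1 to 1; 1 stands for 50 mm of shift or 4 degrees of turn. Its arguments: {"type":"object","properties":{"rows":{"type":"array","items":{"type":"array"}},"grip":{"type":"number"},"newtons":{"type":"number"}},"required":["rows"]}

```bash
mkdir -p pics; cat > h.py <<'E'
import numpy as np, cv2
from cell import bot
def pix2world(c,u,v,z=None):
    K=c["mtx"];x=(u-K[0,2])/K[0,0];y=(v-K[1,2])/K[1,1]
    p=cv2.undistortPoints(np.array([[[u,v]]],float),K,np.array([c["k1"],0,0,0,0.]))[0,0]
    T=c["world_from_camera"];d=T[:3,:3]@np.array([p[0],-p[1],-1.]);o=T[:3,3]
    if z is None:
        return o+d*c["range_z"][int(v),int(u)]
    return o+d*(z-o[2])/d[2]
E
python3 - <<'E'
from h import *
import pickle
for n in("scene","side"):
    c=bot.read_camera(n);cv2.imwrite(f"pics/{n}0.png",c["image"]);pickle.dump(c,open(n+"0.pkl","wb"))
    print(n,c["world_from_camera"].round(3).tolist(),c["k1"],c["mtx"][0,0])
s=bot.sense();print(s["eef_pos"],s["ee_rot"],s["time_s"])
E
```

```text
scene [[-0.074, -0.779, 0.622, 1.19], [0.997, -0.05, 0.057, 0.073], [-0.014, 0.625, 0.781, 0.917], [0.0, 0.0, 0.0, 1.0]] -0.09107504115759925 414.1164037327431
side [[0.932, 0.281, -0.229, 0.386], [-0.363, 0.712, -0.601, -0.482], [-0.006, 0.644, 0.765, 0.74], [0.0, 0.0, 0.0, 1.0]] -0.05652137651791737 393.31183729525173
[ 0.17921193 -0.46644055  0.23084853] [ 9.83226711e-01  1.82386850e-01 -8.34234341e-05 -5.15135941e-04] 0.1
```

View pics/scene0.png

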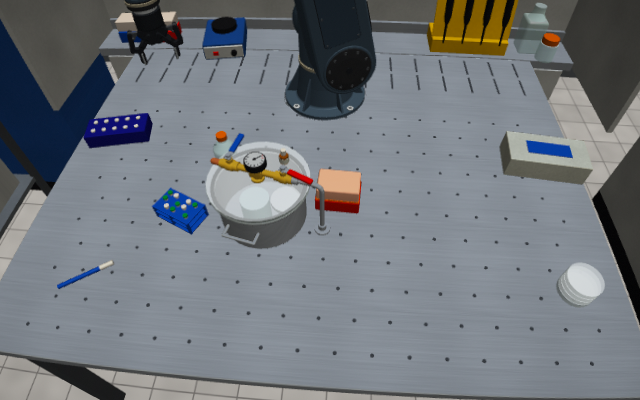

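View pics/side0.png

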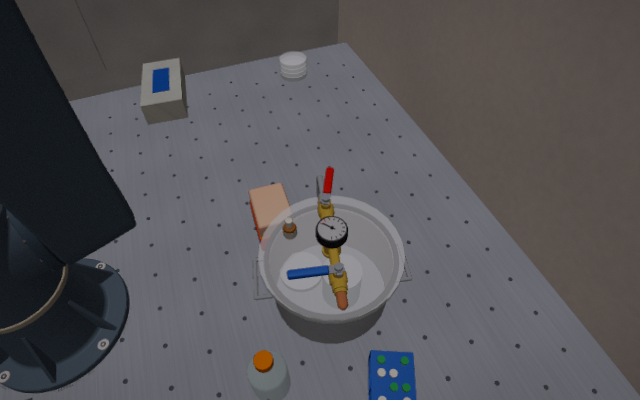

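Side view: gauge is near (332,229), blue lever runs (337,270)→(289,274), red lever runs (325,197)→(330,168), vial is at (289,229). I'll enlarge it.

```bash
python3 - <<'E'
import cv2
a=cv2.imread("pics/side0.png")[150:320,240:420];cv2.imwrite("pics/side0c.png",cv2.resize(a,None,fx=3.5,fy=3.5,interpolation=cv2.INTER_CUBIC))
a=cv2.imread("pics/scene0.png")[120:245,145:375];cv2.imwrite("pics/scene0c.png",cv2.resize(a,None,fx=3.4,fy=3.4,interpolation=cv2.INTER_CUBIC))
E
```

```text
(no output)
```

View pics/side0c.png

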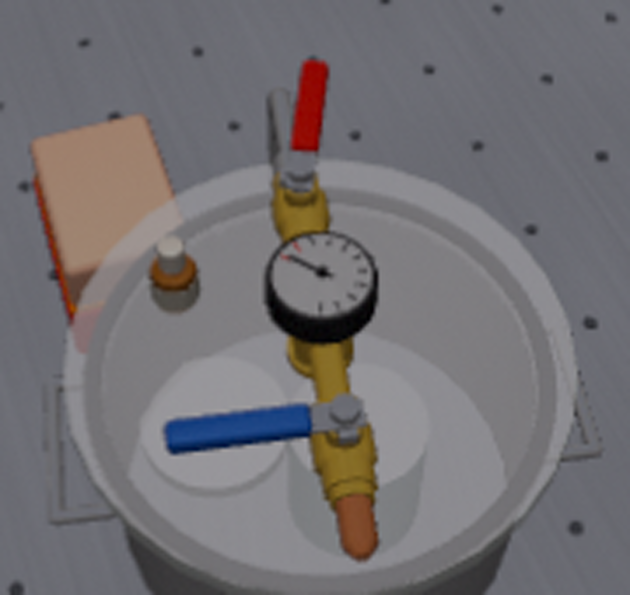

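View pics/scene0c.png

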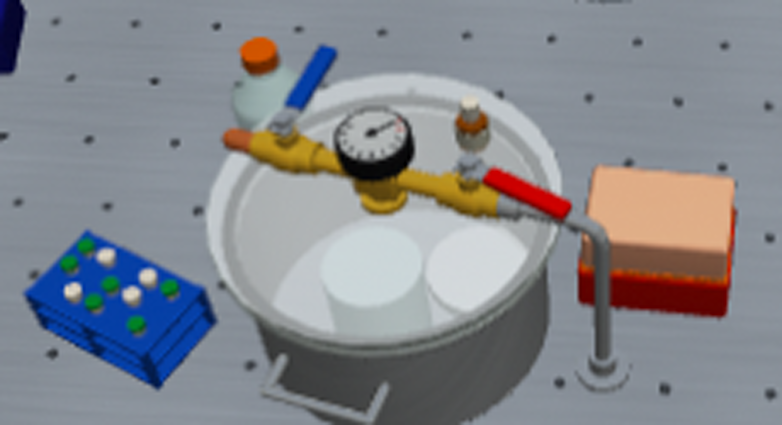

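```bash
python3 - <<'E'
from h import *
import pickle
P={"side":dict(gauge=(332,227.7,.22),red_in=(327,192.9,.2105),red_tip=(330.3,168.6,.2105),bl_in=(328.6,270,.2105),bl_tip=(288,275,.2105),vial=(288.6,220.5,.195),bottle=(263,360,.135),tipbox=(269,196,.085)),
"scene":dict(gauge=(255,159.1,.22),red_in=(289.1,172,.2105),red_tip=(311.2,181.8,.2105),bl_in=(230.9,152.4,.2105),bl_tip=(242,134.7,.2105),vial=(283,151,.195),bottle=(221,136,.135),tipbox=(339,181,.085),rack=(180,203,.056),tubefoot=(322,230,0))}
for n in P:
    c=pickle.load(open(n+"0.pkl","rb"))
    for k,(u,v,z) in P[n].items(): print(n,k,pix2world(c,u,v,z).round(4)[:2],pix2world(c,u,v).round(4))
E
```

```text
side gauge [ 0.5352 -0.1328] [ 0.535  -0.1333  0.2208]
side red_in [ 0.5586 -0.0518] [ 0.5589 -0.0512  0.2097]
side red_tip [0.5869 0.0026] [0.5863 0.001  0.2123]
side bl_in [ 0.5028 -0.1989] [ 0.5031 -0.1983  0.2095]
side bl_tip [ 0.4421 -0.1844] [ 0.4421 -0.1844  0.2106]
side vial [ 0.478 -0.074] [ 0.4777 -0.0752  0.1967]
side bottle [ 0.3692 -0.267 ] [ 0.3692 -0.267   0.1349]
side tipbox [0.4773 0.0887] [0.4769 0.0863 0.0878]
scene gauge [ 0.5375 -0.129 ] [ 0.5352 -0.1297  0.2175]
scene red_in [ 0.5643 -0.0465] [ 0.5666 -0.046   0.2132]
scene red_tip [0.5905 0.0065] [0.5887 0.0063 0.2083]
scene bl_in [ 0.5099 -0.1938] [ 0.5065 -0.1951  0.2069]
scene bl_tip [ 0.4473 -0.1787] [ 0.447  -0.1787  0.2103]
scene vial [ 0.4829 -0.0721] [ 0.4842 -0.0718  0.1963]
scene bottle [ 0.3761 -0.2632] [ 0.3782 -0.2623  0.1371]
scene tipbox [0.4766 0.0678] [0.4779 0.0678 0.0866]
scene rack [ 0.5547 -0.3509] [ 0.5486 -0.3551  0.0476]
scene tubefoot [0.5776 0.0292] [0.5809 0.0294 0.0049]
```

Call:
carry_out:
  rows:
    - [[0,0,-1],[0,0,0]]
    - [[0.85,-0.51,0],[0,0,0]]
    - [[0.85,-0.51,0],[0,0,0]]
    - [[0.85,-0.51,0],[0,0,0]]
    - [[0.85,-0.51,0],[0,0,0]]
  grip: 0
  newtons: 20

```text
time_s: 0.72
eef_pos: [0.302, -0.3091, 0.2811]
ee_rot: [0.983, 0.182, -0.0, -0.0]
contact_force: [0.4, -0.3, 0.1]
finger_gap: 0.002
finger_force: 0.0
```

Call:
carry_out:
  rows:
    - [[0.85,-0.51,0],[0,0,0]]
    - [[0.85,-0.51,0],[0,0,0]]
    - [[0.85,-0.51,0],[0,0,0]]
    - [[0.85,-0.51,0],[0,0,0]]
    - [[0.85,-0.51,0],[0,0,0]]

```text
time_s: 1.35
eef_pos: [0.4547, -0.1138, 0.2812]
ee_rot: [0.983, 0.182, -0.0, -0.0]
contact_force: [0.2, -1.5, 0.1]
finger_gap: -0.001
finger_force: 0.0
```

Call:
carry_out:
  rows:
    - [[0.85,-0.51,0],[0,0,0]]
    - [[0.85,-0.51,0],[0,0,0]]
    - [[0.85,-0.51,0],[0,0,0]]
    - [[0,0,0],[0,0,0]]
    - [[0,0,0],[0,0,0]]

```text
time_s: 1.98
eef_pos: [0.5453, 0.0016, 0.281]
ee_rot: [0.983, 0.183, -0.0, 0.0]
contact_force: [-0.8, -0.3, 0.0]
finger_gap: -0.001
finger_force: 0.0
```

```bash
python3 - <<'E'
from h import *
import pickle
c=bot.read_camera("wrist");cv2.imwrite("pics/w1.png",c["image"]);pickle.dump(c,open("w1.pkl","wb"))
E
```

```text
(no output)
```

View pics/w1.png

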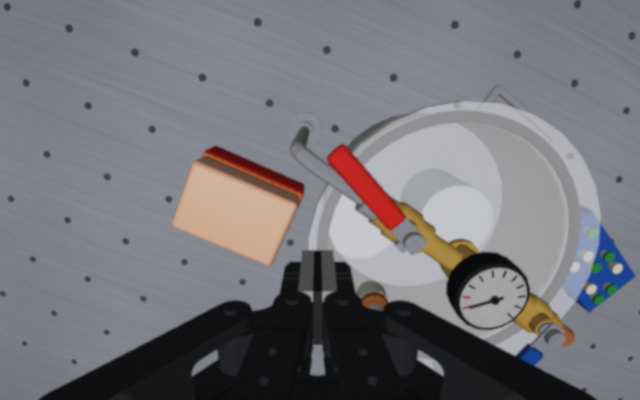

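Wrist view: red lever (338,154)–(395,221), pump knob (409,236), gauge (496,299), vent knob (549,333). The fingertip at (318,255) is clear of the vial.

```bash
python3 - <<'E'
from h import *
import pickle
c=pickle.load(open("w1.pkl","rb"))
for k,u,v,z in[("gauge",496,299,.22),("pk",409,236,.216),("vk",549,333,.216),("tip",338,154,.2105),("in",395,221,.2105),("foot",308,122,0.01)]:print(k,pix2world(c,u,v,z).round(4),pix2world(c,u,v).round(4))
print(c["world_from_camera"].round(3).tolist())
E
```

```text
gauge [ 0.5352 -0.1319  0.22  ] [ 0.5349 -0.1325  0.2192]
pk [ 0.5546 -0.0575  0.216 ] [ 0.554  -0.0584  0.2139]
vk [ 0.5222 -0.1885  0.216 ] [ 0.5195 -0.195   0.2098]
tip [0.5862 0.0038 0.2105] [0.5862 0.0038 0.2104]
in [ 0.5592 -0.0467  0.2105] [ 0.5594 -0.0465  0.2111]
foot [0.5831 0.0277 0.01  ] [0.5833 0.0277 0.0133]
[[0.358, 0.893, 0.271, 0.613], [-0.934, 0.343, 0.103, 0.028], [-0.0, -0.29, 0.957, 0.424], [0.0, 0.0, 0.0, 1.0]]
```

Call:
carry_out:
  rows:
    - [[0,0,0.5],[0,0,0]]
    - [[0,0,0.5],[0,0,0]]
    - [[0,0,0.4],[0,0,0]]
    - [[0,0,0.26],[0,0,0]]
    - [[0,0,0],[0,0,0]]

```text
time_s: 2.65
eef_pos: [0.545, 0.0013, 0.198]
ee_rot: [0.983, 0.182, -0.0, -0.0]
contact_force: [-0.7, -0.7, -0.0]
finger_gap: 0.003
finger_force: 0.0
```

```bash
cat > plan.py <<'E'
import numpy as np
from scipy.spatial.transform import Rotation as R
from cell import bot
def plan(stem,sgn,angs,r=.055,gap=0):
    s=bot.sense();M=R.from_quat(s["ee_rot"]).as_matrix();p=np.array(s["eef_pos"]);print(p.round(4),np.round(s["contact_force"],1),s["time_s"])
    for i,a in enumerate(np.radians(angs)):
        u=np.array([np.cos(a),np.sin(a),0]);n=sgn*np.array([-u[1],u[0],0])
        h=abs(n@M[:,1])*.0145+abs(n@M[:,0])*.011
        q=np.array([*stem,p[2]])+r*u-(.0075+h+(gap if i==0 else 0))*n
        print(round(np.degrees(a),1),q.round(4)[:2],(M.T@(q-p)/.05).round(3));p=q
E
python3 -c "
from plan import *
plan((.5535,-.0635),-1,[62,54,46,38,30,22,14,6,-2,-8,-12,-15,-18])"
```

```text
[0.545  0.0013 0.198 ] [-0.7 -0.7 -0. ] 2.65
62.0 [ 0.5567 -0.0029] [ 0.187  0.161 -0.   ]
54.0 [ 0.5651 -0.0039] [ 0.15  0.08 -0.  ]
46.0 [ 0.5735 -0.0064] [ 0.14   0.106 -0.   ]
38.0 [ 0.5817 -0.0103] [ 0.125  0.131 -0.   ]
30.0 [ 0.5894 -0.0156] [ 0.105  0.155 -0.   ]
22.0 [ 0.5962 -0.0223] [ 0.079  0.174 -0.   ]
14.0 [ 0.6012 -0.0277] [ 0.056  0.136 -0.   ]
6.0 [ 0.6057 -0.0335] [ 0.04   0.141 -0.   ]
-2.0 [ 0.6093 -0.0403] [ 0.021  0.153 -0.   ]
-8.0 [ 0.6115 -0.0459] [ 0.    0.12 -0.  ]
-12.0 [ 0.6126 -0.0498] [-0.007  0.082 -0.   ]
-15.0 [ 0.6133 -0.0529] [-0.01   0.062 -0.   ]
-18.0 [ 0.6137 -0.0561] [-0.014  0.062 -0.   ]
```

Call:
carry_out:
  rows:
    - [[0.1,0.08,0],[0,0,0]]
    - [[0.09,0.08,0],[0,0,0]]
    - [[0.15,0.08,0],[0,0,0]]
    - [[0.14,0.11,0],[0,0,0]]
    - [[0.12,0.13,0],[0,0,0]]

```text
time_s: 3.28
eef_pos: [0.5823, -0.0098, 0.1982]
ee_rot: [0.983, 0.182, -0.001, -0.0]
contact_force: [-6.4, 1.7, 0.9]
finger_gap: -0.004
finger_force: 2.5
```

Call:
carry_out:
  rows:
    - [[0.1,0.15,0],[0,0,0]]
    - [[0.08,0.17,0],[0,0,0]]
    - [[0.06,0.14,0],[0,0,0]]
    - [[0.04,0.14,0],[0,0,0]]
    - [[0,0,0],[0,0,0]]

```text
time_s: 3.9
eef_pos: [0.6064, -0.0329, 0.1981]
ee_rot: [0.983, 0.182, -0.0, -0.0]
contact_force: [-1.5, 1.7, -0.9]
finger_gap: -0.003
finger_force: 0.7
```

Contact is gentle at about 6 N. I'll continue slowly to the stop.

Call:
carry_out:
  rows:
    - [[0.02,0.15,0],[0,0,0]]
    - [[0,0.12,0],[0,0,0]]
    - [[0,0.06,0],[0,0,0]]
    - [[-0.01,0.04,0],[0,0,0]]
    - [[0,0,0],[0,0,0]]

```text
time_s: 4.53
eef_pos: [0.6132, -0.0498, 0.1983]
ee_rot: [0.983, 0.182, 0.0, -0.0]
contact_force: [-1.4, 4.0, -1.3]
finger_gap: 0.004
finger_force: 1.6
```

```bash
python3 - <<'E'
from h import *
import pickle
c=bot.read_camera("side");cv2.imwrite("pics/s2.png",cv2.resize(c["image"][130:330,220:440],None,fx=3,fy=3,interpolation=cv2.INTER_CUBIC));pickle.dump(c,open("s2.pkl","wb"))
E
```

```text
(no output)
```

View pics/s2.png

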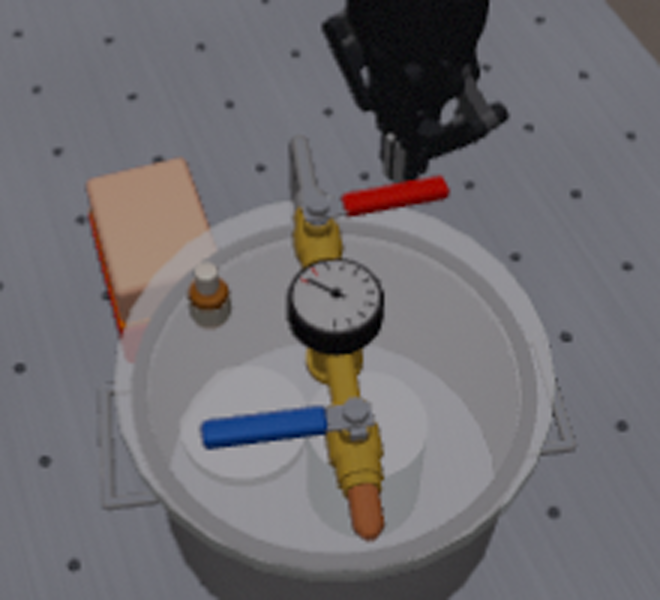

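The red lever is almost across, inner end (345,203) to tip (446,188). I'll push in small steps until the force rises.

Call:
carry_out:
  rows:
    - [[-0.01,0.03,0],[0,0,0]]
    - [[-0.01,0.03,0],[0,0,0]]
    - [[0,0.03,0],[0,0,0]]
    - [[0,0,0],[0,0,0]]
    - [[0,0,0],[0,0,0]]

```text
time_s: 5.2
eef_pos: [0.6139, -0.0546, 0.1983]
ee_rot: [0.983, 0.182, 0.0, 0.0]
contact_force: [-1.7, 3.1, -0.1]
finger_gap: -0.002
finger_force: 1.4
```

Call:
carry_out:
  rows:
    - [[0,0.03,0],[0,0,0]]
    - [[0,0.02,0],[0,0,0]]
    - [[0,0,0],[0,0,0]]
    - [[0,0,0],[0,0,0]]
    - [[0,0,0],[0,0,0]]

```text
time_s: 5.82
eef_pos: [0.6147, -0.0567, 0.1983]
ee_rot: [0.983, 0.182, -0.0, -0.0]
contact_force: [-2.2, 5.0, 0.2]
finger_gap: 0.001
finger_force: 2.4
```

Call:
carry_out:
  rows:
    - [[0,0.02,0],[0,0,0]]
    - [[0,0.02,0],[0,0,0]]
    - [[0,0,0],[0,0,0]]
    - [[0,0,0],[0,0,0]]
    - [[0,0,0],[0,0,0]]

```text
time_s: 6.45
eef_pos: [0.6151, -0.0575, 0.1982]
ee_rot: [0.983, 0.183, -0.0, -0.001]
contact_force: [-3.9, 12.3, 2.0]
finger_gap: -0.003
finger_force: 5.6
```

Force rises without motion, so the lever is at the stop. I'll back off and lift.

Call:
carry_out:
  rows:
    - [[0,-0.2,0],[0,0,0]]
    - [[0,-0.3,0],[0,0,0]]
    - [[0,0,-0.6],[0,0,0]]
    - [[0,0,-1],[0,0,0]]
    - [[0,0,0],[0,0,0]]

```text
time_s: 7.08
eef_pos: [0.6078, -0.0349, 0.2823]
ee_rot: [0.983, 0.183, 0.003, 0.001]
contact_force: [0.9, 0.0, -0.1]
finger_gap: -0.0
finger_force: 0.0
```

```bash
python3 - <<'E'
from plan import *
plan((.5165,-.1995),1,[166,166],r=.058,gap=.012)
from h import *
c=bot.read_camera("wrist");cv2.imwrite("pics/w2.png",c["image"])
import pickle;pickle.dump(c,open("w2.pkl","wb"))
E
```

```text
[ 0.6078 -0.0349  0.2823] [ 0.9  0.  -0.1] 7.075
166.0 [ 0.4693 -0.1489] [-3.403  1.134 -0.016]
166.0 [ 0.4664 -0.1605] [-0.138  0.197 -0.   ]
```

View pics/w2.png

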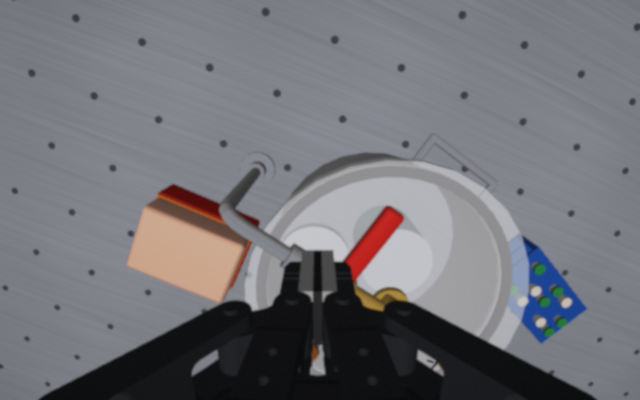

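The red lever stands across from (350,268) to (393,214) in the wrist view. I'll put a number on its angle while moving to the blue side.

Call:
carry_out:
  rows:
    - [[-0.68,0.23,0],[0,0,0]]
    - [[-0.68,0.23,0],[0,0,0]]
    - [[-0.68,0.22,0],[0,0,0]]
    - [[-0.68,0.22,0],[0,0,0]]
    - [[-0.68,0.23,0],[0,0,0]]

```text
time_s: 7.75
eef_pos: [0.4666, -0.1492, 0.2773]
ee_rot: [0.983, 0.182, -0.001, -0.0]
contact_force: [0.6, -0.4, -0.5]
finger_gap: 0.002
finger_force: 0.0
```

```bash
python3 - <<'E'
from plan import *
from h import *
c=bot.read_camera("side")
def ang(c,col):
    b,g,r=[c["image"][...,i].astype(int) for i in range(3)]
    m=(r>120)&(g<50)&(b<60) if col=="r" else (b>90)&(r<50)
    q=np.array([p for p in (pix2world(c,u,v) for v,u in np.argwhere(m)) if abs(p[2]-.2105)<.003 and np.hypot(p[0]-.535,p[1]+.132)<.17])
    d=np.linalg.eigh(np.cov(q[:,:2].T))[1][:,1];return len(q),q.mean(0).round(4),np.degrees(np.arctan2(d[1],d[0]))
for c in (c,bot.read_camera("scene")):print(ang(c,"r"),ang(c,"b"))
plan((.5165,-.1995),1,[166,166],r=.058,gap=.012)
E
```

```text
(189, array([ 0.5964, -0.0763,  0.2115]), np.float64(166.68921396969668)) (303, array([ 0.472 , -0.1904,  0.2115]), np.float64(166.59643585881983))
(126, array([ 0.6008, -0.0745,  0.2109]), np.float64(166.41533441851223)) (89, array([ 0.4746, -0.1886,  0.2102]), np.float64(167.101521990166))
[ 0.4656 -0.1502  0.2779] [ 1.4 -0.5  0.2] 7.85
166.0 [ 0.4693 -0.1489] [ 0.079  0.002 -0.   ]
166.0 [ 0.4664 -0.1605] [-0.137  0.197  0.   ]
```

Red is at −13.5° against a chamber yaw of about −13.8°, so it is shut. Blue is still shut at 166.7°. Descending beside the blue lever.

Call:
carry_out:
  rows:
    - [[0.05,0,0.5],[0,0,0]]
    - [[0,0,0.5],[0,0,0]]
    - [[0,0,0.4],[0,0,0]]
    - [[0,0,0.2],[0,0,0]]
    - [[0,0,0],[0,0,0]]

```text
time_s: 8.48
eef_pos: [0.4701, -0.1478, 0.1978]
ee_rot: [0.983, 0.182, -0.001, -0.0]
contact_force: [0.2, -0.5, 0.2]
finger_gap: 0.003
finger_force: 0.0
```

```bash
python3 -c "
from plan import *
plan((.519,-.2005),1,[166,174,182,190,198,206,214,222,230,238,244,249,253,256,258],r=.058)"
```

```text
[ 0.4701 -0.1478  0.1978] [ 0.2 -0.5  0.2] 8.475
166.0 [ 0.4689 -0.1615] [-0.121  0.249 -0.   ]
174.0 [ 0.464  -0.1692] [-0.147  0.107  0.   ]
182.0 [ 0.4602 -0.1777] [-0.133  0.133  0.   ]
190.0 [ 0.4577 -0.1871] [-0.112  0.157  0.   ]
198.0 [ 0.4569 -0.197 ] [-0.087  0.178 -0.   ]
206.0 [ 0.4568 -0.2053] [-0.061  0.156 -0.   ]
214.0 [ 0.4574 -0.213 ] [-0.043  0.146 -0.   ]
222.0 [ 0.4592 -0.2207] [-0.023  0.158 -0.   ]
230.0 [ 0.4622 -0.2285] [-0.     0.167 -0.   ]
238.0 [ 0.4665 -0.2361] [ 0.026  0.172 -0.   ]
244.0 [ 0.4706 -0.2414] [ 0.038  0.129 -0.   ]
249.0 [ 0.4745 -0.2456] [ 0.044  0.106 -0.   ]
253.0 [ 0.478  -0.2486] [ 0.044  0.083 -0.   ]
256.0 [ 0.4809 -0.2508] [ 0.038  0.06  -0.   ]
258.0 [ 0.4829 -0.2521] [ 0.027  0.039 -0.   ]
```

Call:
carry_out:
  rows:
    - [[-0.06,0.12,0],[0,0,0]]
    - [[-0.06,0.13,0],[0,0,0]]
    - [[-0.15,0.11,0],[0,0,0]]
    - [[-0.13,0.13,0],[0,0,0]]
    - [[-0.11,0.16,0],[0,0,0]]

```text
time_s: 9.1
eef_pos: [0.4584, -0.1878, 0.1987]
ee_rot: [0.983, 0.182, 0.001, -0.0]
contact_force: [1.9, 6.0, 1.0]
finger_gap: -0.001
finger_force: 2.5
```

Call:
carry_out:
  rows:
    - [[-0.09,0.18,0],[0,0,0]]
    - [[-0.06,0.16,0],[0,0,0]]
    - [[-0.04,0.15,0],[0,0,0]]
    - [[-0.02,0.16,0],[0,0,0]]
    - [[0,0.17,0],[0,0,0]]

```text
time_s: 9.72
eef_pos: [0.4627, -0.2297, 0.1983]
ee_rot: [0.983, 0.182, -0.0, -0.001]
contact_force: [-0.5, 5.6, -0.0]
finger_gap: -0.001
finger_force: 2.4
```

Call:
carry_out:
  rows:
    - [[0.03,0.17,0],[0,0,0]]
    - [[0.04,0.13,0],[0,0,0]]
    - [[0.04,0.1,0],[0,0,0]]
    - [[0,0,0],[0,0,0]]
    - [[0,0,0],[0,0,0]]

```text
time_s: 10.35
eef_pos: [0.4752, -0.2466, 0.1984]
ee_rot: [0.983, 0.182, -0.0, 0.0]
contact_force: [-1.3, 1.4, -1.2]
finger_gap: 0.005
finger_force: 0.9
```

Call:
carry_out:
  rows:
    - [[0.05,0.06,0],[0,0,0]]
    - [[0.04,0.04,0],[0,0,0]]
    - [[0.03,0.02,0],[0,0,0]]
    - [[0,0,0],[0,0,0]]
    - [[0,0,0],[0,0,0]]

```text
time_s: 10.98
eef_pos: [0.4833, -0.2499, 0.1984]
ee_rot: [0.983, 0.182, 0.0, 0.0]
contact_force: [-3.4, -1.8, -0.9]
finger_gap: 0.003
finger_force: 1.3
```

Call:
carry_out:
  rows:
    - [[0.03,0.02,0],[0,0,0]]
    - [[0.02,0.02,0],[0,0,0]]
    - [[0,0,0],[0,0,0]]
    - [[0,0,0],[0,0,0]]
    - [[0,0,0],[0,0,0]]

```text
time_s: 11.6
eef_pos: [0.4861, -0.2508, 0.1983]
ee_rot: [0.983, 0.182, -0.0, -0.0]
contact_force: [-6.0, -1.2, 1.7]
finger_gap: 0.0
finger_force: 2.6
```

Call:
carry_out:
  rows:
    - [[0.03,0.02,0],[0,0,0]]
    - [[0.02,0.02,0],[0,0,0]]
    - [[0,0,0],[0,0,0]]
    - [[0,0,0],[0,0,0]]
    - [[0,0,0],[0,0,0]]

```text
time_s: 12.22
eef_pos: [0.487, -0.2512, 0.1979]
ee_rot: [0.983, 0.182, -0.002, -0.001]
contact_force: [-21.6, 2.9, 6.4]
finger_gap: -0.003
finger_force: 10.7
```

The lever is at the stop at about 22 N. I'll back off, lift and check.

Call:
carry_out:
  rows:
    - [[-0.2,-0.1,0],[0,0,0]]
    - [[-0.4,-0.2,0],[0,0,0]]
    - [[0,0,-0.6],[0,0,0]]
    - [[0,0,-1],[0,0,0]]
    - [[0,0,0],[0,0,0]]

```text
time_s: 12.85
eef_pos: [0.4576, -0.2492, 0.282]
ee_rot: [0.983, 0.182, 0.003, 0.002]
contact_force: [-1.0, -0.3, -0.9]
finger_gap: 0.002
finger_force: 0.0
```

Call:
carry_out:
  rows:
    - [[-0.9,0,0],[0,0,0]]
    - [[-0.9,0,0],[0,0,0]]
    - [[-0.9,0.3,0],[0,0,0]]
    - [[0,0,0],[0,0,0]]
    - [[0,0,0],[0,0,0]]

```text
time_s: 13.48
eef_pos: [0.3356, -0.3108, 0.2782]
ee_rot: [0.983, 0.182, 0.0, 0.0]
contact_force: [0.6, -0.3, -1.1]
finger_gap: -0.0
finger_force: 0.0
```

```bash
python3 - <<'E'
from h import *
def ang(c,col):
    b,g,r=[c["image"][...,i].astype(int) for i in range(3)]
    m=(r>120)&(g<50)&(b<60) if col=="r" else (b>90)&(r<50)
    q=np.array([p for p in (pix2world(c,u,v) for v,u in np.argwhere(m)) if abs(p[2]-.2105)<.003 and np.hypot(p[0]-.535,p[1]+.132)<.17])
    if len(q)<20:return len(q)
    d=np.linalg.eigh(np.cov(q[:,:2].T))[1][:,1];return len(q),q.mean(0).round(4),np.degrees(np.arctan2(d[1],d[0]))
for n in("scene","side"):
    c=bot.read_camera(n);print(n,ang(c,"r"),ang(c,"b"))
    if n=="side":cv2.imwrite("pics/s3.png",c["image"])
E
```

```text
scene (120, array([ 0.5996, -0.0742,  0.2111]), np.float64(165.86169836485644)) (110, array([ 0.5093, -0.2456,  0.2101]), np.float64(76.16585925296744))
side (208, array([ 0.596 , -0.0772,  0.211 ]), np.float64(166.5999632860438)) (362, array([ 0.5064, -0.2486,  0.2113]), np.float64(76.09956887407385))
```

View pics/s3.png

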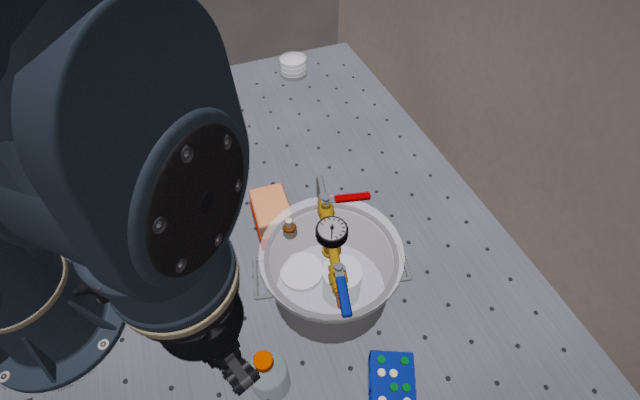

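The red lever is across, (337,198)–(370,196). The blue lever is along the pipe, (340,278)–(347,314), at 76.1°, which is the chamber axis. The gauge needle has changed, the vial is still at (289,228), and the bottle and tip box haven't moved. Handing in.

```bash
python3 -c "
from cell import bot
print(bot.close_job())"
```

```text
the job is handed in; nothing more can be done
None
```

I pushed the red pump lever shut first, then the blue vent lever open, each to its stop (highest force read about 22 N). The vial, bottle and tip box looked unmoved, as did the visible part of the rack, and the job is handed in; no verdict came back.

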